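Load and pin shut a rock sample chamber

ROBOT

A 7-joint arm with a two-finger parallel gripper is mounted at the origin on the work surface. World frame = base frame: x ahead of the robot, y to its left, z up, the work surface at z = 0. Lengths are in m, angles in rad, forces in N, time in s.
With the tool pointing down it reaches from about 0.4 to 0.85 m from the base axis. Payload 4.5 kg.
Tool frame: the origin (TCP) lies between the finger pads; the fingertips stand 19 mm ahead of it and the grasp point (between the pads) is the TCP (r.tips_ahead is the distance from the TCP to the fingertips, in m); z points along the fingers, y is the line along which they close (so a half turn about z gives the same grasp; the last joint's range is limited). The gripper opens to 88 mm and grips with 3 to 60 N. Pads are 18 mm wide; open, the fingers measure 123 mm over their backs; the gripper's body (75 mm by 187 mm) begins 45 mm behind the grasp point.
Start: joints at [-1.293, 0.689, -0.195, 1.565, 0.157, 0.902, -0.215], TCP at [0.151, 0.607, 0.258] pointing down, gripper open.
Joint ranges: [-3.01, 3.01], [-0.46, 2.08], [-1.47, 1.51], [0.13, 2.56], [-1, 4.14], [0.04, 2.09], [-2.66, 2.66]. Speed limits (rad/s): [2.57, 2.57, 3.14, 3.14, 3.14, 3.14, 3.14].

INTERFACE

Orientations are given as a unit quaternion [x, y, z, w].
In Python, from plant import r, cams, models gives the robot as it stands. The module is installed in compiled form; this text tells all that it offers.
- The arm moves only by the tool jog_arm, never from a script. Its arguments are lists of equal length, an entry for each row: "turn": the turn, a rotation vector about the tool's x, y, z in rad, a list of three; "translation": the shift along the tool's x, y, z in m, a list of three; "grip": the closure, from 0 (fully open) to 1 (shut). In form: {"turn": [[ax, ay, az], ...], "translation": [[tx, ty, tz], ...], "grip": [grip, ...]}. A call has 1 to 20 rows; each row is the pose to reach, as a shift and turn from the pose commanded when the call began, along the tool's axes at that moment; what a row does not reach only later rows make up. A row lasts 1/8 s, in which the tool goes at most 62.5 mm and 10.7 degrees, less where a joint would pass 70% of its speed; a pose out of reach is approached as far as the arm can. A call with a gripper value outside its range is refused whole. The fingers move at their own pace and stop on an object; "force" is the grip in N (left out, the last holds). Time passes only in rows, so rows that repeat a pose let the fingers close. It gives the time, the measured TCP pose, the force, the opening and the grip force at its end, in the units of the state.
- r.get_state(): the state, without advancing time (a new reading comes with each control period).
- cams.snapshot(name): name is "scene" or "top" or "wrist"; returns the picture (400x640x3 uint8, red, green, blue); there is no depth.
- cams.camera_params(name): a dict with "fx", "fy", "cx", "cy" (pixels), "eye" and "orientation" of the camera in the world. Camera axes: x right, y up, looking along -z (the intrinsics and any distortion apply to the point x, -y, -z); pixel columns grow to the right and rows downward; lengths in m; the calibration is good to about 2 mm. A picture is of the moment at which its call begins: read the wrist's pose just before it. camera_params takes no time and is no camera call; for the wrist camera it gives the pose at the moment of the call.
- r.finish_job(): hands the job in; it is judged then, once.
Trained networks look in the newest picture that a camera, given by its name, has taken for a name from the list of things; names that differ only in an ending like _2 or _b are one class to them, and where a whole thing is asked for, a point or a joint stands for the part that bears it (a point fixed in the world has none). Each returns a list of dicts, best first, with "p" (0 to 1); they miss things now and then, are a little off and sometimes report something else, mostly with a low value. They report only what shows in the picture. A call takes as long as a camera call. They do not tell look-alikes from the thing itself.
- models.find_in(camera, name): "position" ([x, y, z] in m, in world coordinates, good to about 4 mm: the middle of the surface that is visible of it).
- models.masks_of(camera, name): "pixels" (400x640 bool, what is visible of it).
- models.place_of(camera, name): "position" ([x, y, z] in m, in world coordinates, good to about 4 mm: a listed point, or the origin of a listed thing).
The state is a dict: "clock": time; "q": joint angles; "qd": joint speeds; "joint_torque": joint torques, N m; "tool_pos": TCP position; "eef_rot": TCP orientation; "contact_force": force on the tool from outside, world axes, zero at the start; "moment": the same for the moment, N m; "opening": opening from 0.0 (shut) to 1.0 (fully open); "finger_force": force on a finger pad.
Only numpy, scipy, OpenCV 4.12 (cv2) and the standard library are available. Lean on these libraries where they do the work, as an engineer would, in place of code of your own. Each camera call takes 0.05 s, during which the arm holds its last target. There are 200 camera calls.

TASK

Gently lay the rock block flat, polished face up, in the sample chamber's well and let go of it, then shut the lid down over the staple. Push the linchpin through the eye of the staple until its head is up against the staple, then swing its sprung ring over the staple and the pin end so that it snaps shut, and let go. Leave the jar and the slide box where they are.

Things in the scene. Friction and masses are not known exactly. Their poses are not given: they have to be found in the camera images.
- chamber: Fixed white sample chamber, 210 mm long (x -135 to +75), 160 wide, 60 high without lid. Origin: on the bench under the well's centre; x points from its front (staple) towards the lid hinge, z up. A steel staple (upright bar 26 mm in x, 24 mm in y, top 100.5 mm above the bench) stands on the front shelf at x -105, y 0.
- well (a point): Centre of the well's steel floor, 12 mm above the chamber's origin. The open well is 130 mm (chamber x -65 to +65) by 136 mm, its walls reach 60 mm above the bench.
- eye (a point): Centre of the 14 by 14 mm eye that runs through the staple along the chamber's y axis, open at both sides: the pin goes in along y. 84.5 mm above the bench, 14.5 mm above the shut lid's top face. Axes as the chamber's.
- hinge (a point): Middle of the lid's hinge line, 75 mm behind the chamber's origin and 60 mm above the bench; the hinge axis is the chamber's y axis.
- lid (a joint): Lid angle in rad: 0 shut (flat, underside 60 mm, top face 70 mm above the bench), 1.57 upright, stop at 1.9. Starts standing open, 1.35 to 1.65. The stiff hinge stays where it is left; friction about 0.35 N m, the lid weighs 0.25 kg.
- lid_front (a point): Middle of the lid's front edge, 210 mm from the hinge line. The lid is an aluminium plate 210 mm long, 160 mm wide, 10 mm thick with a dark round window; a slot 34 mm long and 32 mm wide, centred 180 mm from the hinge line, drops over the staple. Hinge line runs along its underside.
- linchpin: Loose steel linchpin, 0.2 kg. x along the shank to its tip, z up as it lies. Origin: at the shoulder (head's front face), level with the head's underside. Shank: 10 mm thick, x 0 to 45, last 5 mm tapered to 5 mm, axis 13 mm above the head's underside. Head: block x -40 to 0, 18 mm wide (y), 30 mm high, gripped across its width. In the eye, the head's underside rides 1.5 mm above the shut lid.
- shank (a point): Point on the shank's axis, 14 mm past the shoulder; it lies at the centre of the eye when the shoulder is 2 mm from the staple (shoulder touching: 2 mm past the eye's centre).
- ring_pivot (a point): Middle of the ring's pivot on the head: linchpin x -38, z 13 mm; the pivot axis is the linchpin's y axis.
- ring_end (a point): Middle of the ring's end bar, on the wire's centre line, 92 mm from the pivot. The ring is a long loop of 5 mm steel wire, 46 mm wide between wire centres (28 mm at the pivot, the end bar 24 mm wide), 0.05 kg.
- ring (a joint): Ring angle in rad: 0 open (leans back over the head's rear, 45 degrees up, away from the tip), 0.785 upright, 2.356 locked: flat alongside the shank, around the staple, end bar beyond the pin's tip. Its weight keeps it at 0 when leant back; past upright a light spring (0.007 N m) and its weight snap it down to 2.356. To lock, push the end bar from behind, up and over the head, then down.
- rock: Loose rock block 64 mm (x) by 40 mm (y) by 30 mm high, 0.2 kg or so, grey with a paler polished top face. Origin: centre of its underside.
- jar: Amber jar, 60 mm across, 100 mm high: bystander. Origin under its centre.
- slide_box: Red and black slide box 60 by 150 by 33 mm: bystander. Origin under its centre.
There are look-alikes about, which are no part of the job. What is meant by the linchpin is not yellow, and is the smaller of those in its own colour. Several things look just like the rock: the one meant starts farthest from the robot's base.

How it is judged:
On the way, in this order (a step that is already met when the one before it is completed fails the run):
1. the rock block lies flat in the chamber's well, let go of (x of rock in the frame of chamber between -0.05 and 0.05 m and y of rock in the frame of chamber between -0.06 and 0.06 m and z of rock in the frame of chamber between 0.005 and 0.022 m and angle between rock's own z axis and vertical below 0.2 rad and contact force between the fingers and rock below 0.1 N and linear speed of rock below 0.05 m/s), for 0.2 s.
2. the lid is shut (within 0.05 rad) over the block (x of rock in the frame of chamber between -0.05 and 0.05 m and y of rock in the frame of chamber between -0.06 and 0.06 m and z of rock in the frame of chamber between 0.005 and 0.022 m and angle between rock's own z axis and vertical below 0.2 rad and value of joint lid below 0.05 rad), for 0.2 s.
3. the linchpin is through the eye of the staple, its head close against it (value of joint lid below 0.05 rad and distance between shank and eye below 0.009 m and angle between the x axis of linchpin and the y axis of chamber, either way round below 0.2 rad), for 0.2 s.
4. the ring has been swung over and lies locked around staple and pin end (all of step 3 and value of joint ring above 2.2 rad), for 0.2 s.
At the end, for the whole second after the job is handed in: Rock flat (0.2 rad), face up, on the well floor (within 50 mm in x, 60 mm in y of the chamber origin); lid shut within 0.05 rad; linchpin through the eye (shank point within 9 mm of its centre, within 0.2 rad of its axis), ring above 2.2 rad; all at rest and released (all of step 4 and x of rock in the frame of chamber between -0.05 and 0.05 m and y of rock in the frame of chamber between -0.06 and 0.06 m and z of rock in the frame of chamber between 0.005 and 0.022 m and angle between rock's own z axis and vertical below 0.2 rad and linear speed of each of linchpin, rock below 0.02 m/s); the robot touches nothing.
It fails at once if the rock block is dropped into the chamber (faster than 0.7 m/s in the well) (horizontal distance between rock and chamber below 0.06 m and height (world z) of rock below 0.05 m and linear speed of rock above 0.7 m/s).
It fails at once if a bystander is shifted by more than 30 mm (distance of any of jar, slide_box from where it was at the start of the episode above 0.03 m).
It also fails if it takes over 72 s, if anything falls off the work surface, if the arm or the gripper's body presses on something with over 40 N, if the wrist force passes 120 N, or if a joint passes its speed limit or range.

## Working session

There is one attempt and no reset: what is moved stays moved. The work goes in short steps, Python scripts to look and compute and a tool call to move; the robot and the scene stay as the last step left them, time stands still between calls to the robot, and variables do not carry over. Pictures are saved under pics/ and viewed, at most 10 in all, crops included, and the job is handed in when it is done.

Besides the shell and the picture viewer there is one more tool, called by a JSON object that holds its "op" and its "data". jog_arm: Moves the arm, as the interface text tells. Its arguments: {"type":"object","properties":{"turn":{"type":"array"},"translation":{"type":"array"},"grip":{"type":"array"},"force":{"type":"number"}},"required":["turn","translation","grip"]}

```bash
mkdir -p pics; ls; cat > h.py <<'E'
import numpy as np, cv2
from scipy.spatial.transform import Rotation as R
from plant import r, cams, models
def snap(c,fn=None):
    im=cams.snapshot(c)
    if fn: cv2.imwrite('pics/'+fn,im[:,:,::-1])
    return im
def proj(c,P):
    p=cams.camera_params(c); q=R.from_quat(p['orientation']).inv().apply(np.atleast_2d(P)-p['eye'])
    return np.c_[p['cx']+p['fx']*q[:,0]/-q[:,2], p['cy']+p['fy']*-q[:,1]/-q[:,2]]
def unproj(c,uv,z):
    p=cams.camera_params(c); uv=np.atleast_2d(uv)
    d=np.c_[(uv[:,0]-p['cx'])/p['fx'],-(uv[:,1]-p['cy'])/p['fy'],-np.ones(len(uv))]
    d=R.from_quat(p['orientation']).apply(d); e=np.array(p['eye'])
    return e+d*((z-e[2])/d[:,2])[:,None]
def rel(pos,xdir,zdir=(0,0,-1)):
    "shift & rotvec in current tool axes to reach pos with tool x along xdir, z along zdir"
    s=r.get_state(); T=R.from_quat(s['eef_rot'])
    z=np.array(zdir,float);z/=np.linalg.norm(z); x=np.array(xdir,float); x-=z*(x@z); x/=np.linalg.norm(x)
    G=R.from_matrix(np.c_[x,np.cross(z,x),z])
    return T.inv().apply(np.array(pos)-s['tool_pos']).round(4),(T.inv()*G).as_rotvec().round(4)
E
python3 - <<'E'
from h import *
np.set_printoptions(precision=4,suppress=True)
s=r.get_state(); print(s, r.tips_ahead)
for c in ('top','scene'):
    snap(c,c+'0.png'); print(c,cams.camera_params(c))
    for n in ('chamber','eye','hinge','lid_front','linchpin','ring_end','ring_pivot','shank','rock','jar','slide_box','well'):
        print(c,n,[(np.round(d['position'],3).tolist(),round(d['p'],2)) for d in models.place_of(c,n)])
E
```

```text
pics
{'clock': 0.0, 'q': array([-1.2932,  0.69  , -0.1945,  1.5663,  0.1573,  0.9025, -0.2151]), 'qd': array([ 0.0008, -0.0011, -0.0024,  0.001 ,  0.0004, -0.0006,  0.0009]), 'joint_torque': array([  0.0002, -52.756 ,  -1.2667, -15.3432,  -0.0526,   0.0066,
         0.0002]), 'tool_pos': array([0.1508, 0.6059, 0.2569]), 'eef_rot': array([ 0.1216,  0.9926, -0.0009, -0.0001]), 'contact_force': array([-0.6129, -0.1512,  0.0978]), 'moment': array([-0.0027, -0.0403,  0.0074]), 'finger_force': 0.0, 'opening': 0.9999930241829414} 0.019
top {'fx': 412.7385441988623, 'fy': 412.7385441988623, 'cx': 316.932837215492, 'cy': 200.4553484579462, 'eye': array([0.3264, 0.0787, 1.1821]), 'orientation': array([ 0.062 , -0.0714, -0.7033,  0.7046])}
top chamber [([0.545, 0.023, 0.003], 0.66)]
top eye [([0.446, 0.04, 0.086], 0.88)]
top hinge [([0.62, 0.009, 0.06], 0.57)]
top lid_front [([0.623, 0.014, 0.265], 0.69)]
top linchpin [([0.466, 0.502, -0.002], 0.92), ([0.747, 0.168, -0.001], 0.53), ([0.518, 0.296, -0.002], 0.5), ([0.61, 0.25, 0.082], 0.17)]
top ring_end [([0.584, 0.425, 0.109], 0.74), ([0.789, 
[... 817 characters left out ...]
], 0.96)]
scene lid_front [([0.618, 0.01, 0.27], 0.76)]
scene linchpin [([0.464, 0.504, 0.001], 0.74), ([0.739, 0.169, -0.006], 0.68), ([0.516, 0.297, -0.0], 0.53)]
scene ring_end [([0.61, 0.252, 0.079], 0.54), ([0.582, 0.421, 0.107], 0.54), ([0.789, 0.266, 0.076], 0.39)]
scene ring_pivot [([0.549, 0.279, 0.012], 0.65), ([0.506, 0.474, 0.016], 0.61), ([0.762, 0.21, 0.015], 0.57)]
scene shank [([0.451, 0.514, 0.021], 0.76), ([0.499, 0.302, 0.013], 0.64), ([0.74, 0.163, 0.014], 0.55)]
scene rock [([0.471, -0.313, 0.004], 0.61), ([0.367, -0.254, -0.001], 0.55)]
scene jar [([0.685, 0.348, 0.004], 0.95)]
scene slide_box [([0.668, -0.352, -0.003], 0.72), ([0.617, 0.008, 0.057], 0.4)]
scene well []
```

View pics/top0.png

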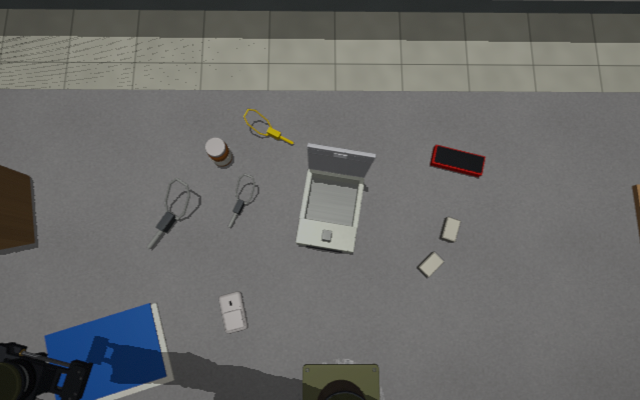

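View pics/scene0.png

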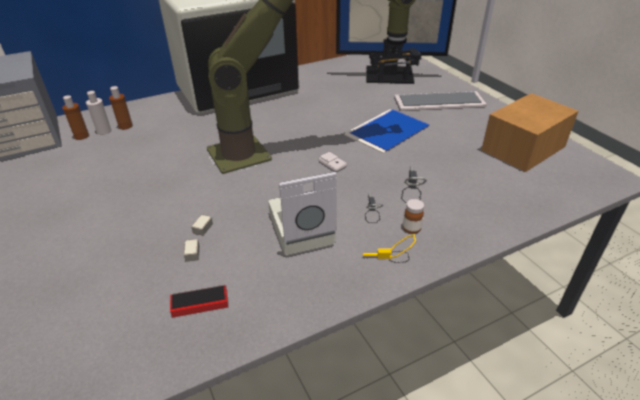

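Top view: the chamber is at (330,215), its lid open. The grey linchpins are at (238,207), small, and (166,222), large; the yellow one is at (270,130). The rocks are at (451,229) and (431,265). The rock meant is the one at (451,229), 0.56 m from the base against 0.44 m. The linchpin meant is the small grey one at (238,207). I'll confirm both in one crop.

```bash
python3 - <<'E'
from h import *
im=cv2.imread('pics/top0.png')
a=cv2.resize(im[90:250,140:300],(400,400),interpolation=cv2.INTER_CUBIC); b=cv2.resize(im[210:290,400:480],(400,400),interpolation=cv2.INTER_CUBIC)
cv2.imwrite('pics/crop1.png',np.hstack([a,b]))
snap('top')
for d in models.masks_of('top','rock'):
    m=d['pixels'].astype(np.uint8); c=max(cv2.findContours(m,0,1)[0],key=cv2.contourArea)
    uv=cv2.boxPoints(cv2.minAreaRect(c)); w=unproj('top',uv,0.03)
    print(d['p'],uv.mean(0),w.mean(0),[np.round(w[i+1]-w[i],3)[:2] for i in range(3)])
E
```

```text
0.83 [429.50006 264.00003] [ 0.36860818 -0.24872225  0.03      ] [array([ 0.046, -0.048]), array([-0.032, -0.03 ]), array([-0.045,  0.048])]
0.81 [449.0883  229.14708] [ 0.46582121 -0.30903254  0.03      ] [array([ 0.065, -0.02 ]), array([-0.011, -0.045]), array([-0.065,  0.02 ])]
```

View pics/crop1.png

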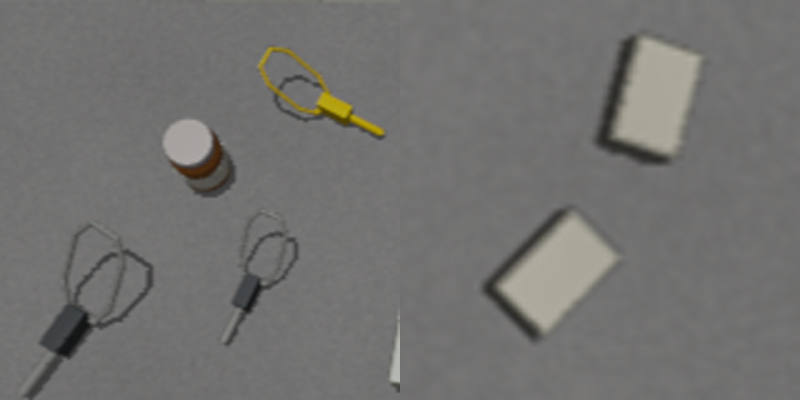

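The crop confirms it: the rock at (451,229) lies pale face up, and the small grey linchpin is at (238,207). Next I move off by way of the linchpin for a close look.

```bash
python3 - <<'E'
from h import *
print(rel([0.50,0.30,0.33],[-0.91,0.42,0]), rel([0.463,-0.30,0.36],[-0.956,0.29,0]), rel([0.45,0,0.40],[-0.956,0.29,0]))
E
```

```text
(array([-0.4128, -0.2132, -0.0723]), array([ 1.000e-04, -0.000e+00,  1.886e-01])) (array([-0.5218, -0.8044, -0.1023]), array([ 0.0001, -0.    ,  0.0507])) (array([-0.4367, -0.5164, -0.1423]), array([ 0.0001, -0.    ,  0.0507]))
```

{"op": "jog_arm", "data": {"turn": [[0,0,0.188],[0,0,0.188],[0,0,0.188],[0,0,0.188],[0,0,0.188],[0,0,0.188],[0,0,0.188],[0,0,0.188],[0,0,0.188],[0,0,0.188]], "translation": [[-0.413,-0.213,-0.072],[-0.413,-0.213,-0.072],[-0.413,-0.213,-0.072],[-0.413,-0.213,-0.072],[-0.413,-0.213,-0.072],[-0.413,-0.213,-0.072],[-0.413,-0.213,-0.072],[-0.413,-0.213,-0.072],[-0.413,-0.213,-0.072],[-0.413,-0.213,-0.072]], "grip": [0,0,0,0,0,0,0,0,0,0]}}

```text
clock: 2.65
tool_pos: [0.4991, 0.3013, 0.3296]
eef_rot: [0.213, 0.977, 0.0, -0.001]
contact_force: [-0.2, 1.1, -0.1]
opening: 1.001
finger_force: 0.0
```

```bash
python3 - <<'E'
from h import *
snap('wrist','w1.png'); print(r.get_state()['tool_pos'],r.get_state()['q'].round(2),cams.camera_params('wrist'))
for n in ('linchpin','ring_end','ring_pivot','shank','eye','chamber'):
        print(n,[(np.round(d['position'],4).tolist(),round(d['p'],2)) for d in models.place_of('wrist',n)])
print(rel([0.463,-0.30,0.33],[-0.956,0.29,0]), rel([0.45,0,0.42],[-0.956,0.29,0]))
E
```

```text
[0.49867746 0.30172786 0.32952281] [-0.51  0.55 -0.18  1.6   0.11  1.    0.41] {'fx': 345.26125192231143, 'fy': 345.26125192231143, 'cx': 320.44622709116396, 'cy': 198.0185675408936, 'eye': array([0.42775756, 0.33427807, 0.45557111]), 'orientation': array([-0.1281836 , -0.08184078,  0.53415042,  0.83159749])}
linchpin [([0.5147, 0.2984, 0.0023], 0.93), ([0.4616, 0.5013, 0.0033], 0.73)]
ring_end [([0.5831, 0.4244, 0.1035], 0.93), ([0.6032, 0.2525, 0.0775], 0.86), ([0.7904, 0.2621, 0.0784], 0.58)]
ring_pivot [([0.5073, 0.4735, 0.0179], 0.93), ([0.5477, 0.2804, 0.0087], 0.57), ([0.5442, 0.0192, -0.004], 0.32)]
shank [([0.5053, 0.2996, 0.0095], 0.89), ([0.4475, 0.5131, 0.0188], 0.77)]
eye [([0.4446, 0.0372, 0.0789], 0.94)]
chamber [([0.5406, 0.0208, -0.0027], 0.79)]
(array([-2.173e-01, -5.613e-01, -4.000e-04]), array([ 0.    , -0.0003, -0.1359])) (array([-0.0803, -0.2941, -0.0904]), array([ 0.    , -0.0003, -0.1359]))
```

View pics/w1.png

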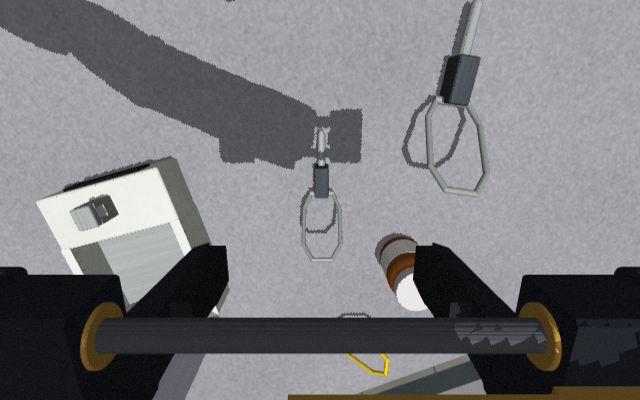

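The wrist view shows the small linchpin at (321,180) lying along the image's vertical, so it is aligned with the tool. The large grey one is at (460,80). Next I go to the rock.

{"op": "jog_arm", "data": {"turn": [[0,0,-0.136],[0,0,-0.136],[0,0,-0.136],[0,0,-0.136],[0,0,-0.136],[0,0,-0.136],[0,0,-0.136],[0,0,-0.136],[0,0,-0.136],[0,0,-0.136],[0,0,-0.136],[0,0,-0.136],[0,0,-0.136],[0,0,-0.136]], "translation": [[-0.02,-0.04,-0.045],[-0.04,-0.09,-0.075],[-0.05,-0.14,-0.09],[-0.07,-0.2,-0.09],[-0.08,-0.26,-0.09],[-0.1,-0.32,-0.09],[-0.13,-0.375,-0.09],[-0.16,-0.43,-0.07],[-0.19,-0.48,-0.03],[-0.205,-0.53,0.02],[-0.217,-0.561,0.07],[-0.217,-0.561,0.1],[-0.217,-0.561,0.1],[-0.217,-0.561,0.1]], "grip": [0,0,0,0,0,0,0,0,0,0,0,0,0,0]}}

```text
clock: 4.75
tool_pos: [0.4638, -0.2995, 0.2312]
eef_rot: [0.147, 0.989, 0.0, 0.001]
contact_force: [1.0, 0.1, 0.4]
opening: 1.003
finger_force: 0.0
```

```bash
cat > rock.py <<'E'
from h import *
im=snap('wrist','w2.png'); s=r.get_state(); print(s['tool_pos'],s['q'].round(2))
print([(np.round(d['position'],4).tolist(),round(d['p'],2)) for d in models.place_of('wrist','rock')])
for d in models.masks_of('wrist','rock'):
    m=d['pixels'].astype(np.uint8)
    g=cv2.cvtColor(im,cv2.COLOR_RGB2GRAY); vals=g[m>0]; t,_=cv2.threshold(vals,0,255,cv2.THRESH_OTSU)
    top=((g>t)&(m>0)).astype(np.uint8)
    c=max(cv2.findContours(top,0,1)[0],key=cv2.contourArea)[:,0].astype(float)
    w=unproj('wrist',c,0.03)[:,:2]; rc=cv2.minAreaRect(w.astype(np.float32)); b=cv2.boxPoints(rc)
    print(d['p'],t,rc, np.degrees(np.arctan2(*(b[1]-b[0])[::-1])),np.linalg.norm(b[1]-b[0]))
E
python3 rock.py
```

```text
[ 0.46416836 -0.29951055  0.23171543] [ 0.54  0.62 -0.09  1.82  0.08  0.7   1.69]
[([0.4724, -0.32, -0.001], 0.84)]
0.68 186.0 ((0.36925292015075684, -0.2544957399368286), (0.03448004648089409, 0.05880054831504822), 43.80257034301758) -46.19742 0.05880056
0.61 177.0 ((0.4826163649559021, -0.3208475708961487), (0.03418298065662384, 0.028114834800362587), 73.17176055908203) -16.828272 0.028114872
```

View pics/w2.png

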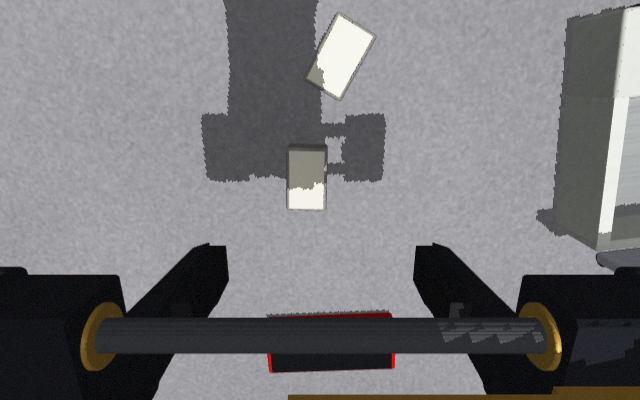

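The rock is at (307,178), half in shadow and square with the tool. Its top face spans u 288–326, v 150–210.

```bash
python3 - <<'E'
from h import *
w=unproj('wrist',[[289,150],[326.5,150],[326,210],[288,210]],0.03); print(w, w.mean(0)); a=w[1]+w[0]-w[2]-w[3]; a/=np.linalg.norm(a); print(a)
c=w.mean(0); print(rel([c[0],c[1],0.021],a))
E
```

```text
[[ 0.43446875 -0.3224038   0.03      ]
 [ 0.44482901 -0.28818289  0.03      ]
 [ 0.50291839 -0.30597153  0.03      ]
 [ 0.49183761 -0.34260855  0.03      ]] [ 0.46851344 -0.31479169  0.03      ]
[-0.94989231  0.31257734  0.        ]
(array([-0.0079, -0.0131,  0.2108]), array([-0.0003,  0.0039,  0.0237]))
```

{"op": "jog_arm", "data": {"turn": [[0,0,0.024],[0,0,0.024],[0,0,0.024],[0,0,0.024],[0,0,0.024],[0,0,0.024],[0,0,0.024],[0,0,0.024],[0,0,0.024],[0,0,0.024],[0,0,0.024],[0,0,0.024],[0,0,0.024]], "translation": [[-0.008,-0.013,0.05],[-0.008,-0.013,0.11],[-0.008,-0.013,0.16],[-0.008,-0.013,0.19],[-0.008,-0.013,0.207],[-0.008,-0.013,0.207],[-0.008,-0.013,0.207],[-0.008,-0.013,0.207],[-0.008,-0.013,0.207],[-0.008,-0.013,0.207],[-0.008,-0.013,0.19],[-0.008,-0.013,0.14],[-0.008,-0.013,0.08]], "grip": [0,0,0,0,0,0,1,1,1,1,1,1,1], "force": 20}}

```text
clock: 6.52
tool_pos: [0.4655, -0.3144, 0.1509]
eef_rot: [0.159, 0.987, 0.0, -0.001]
contact_force: [0.2, -0.0, -2.4]
opening: 0.45
finger_force: 20.0
```

```bash
python3 - <<'E'
from h import *
s=r.get_state(); print(s['tool_pos'],s['opening'],s['finger_force'])
print(rel([0.536,0.024,0.2],[-0.985,0.175,0]),rel([0.536,0.024,0.038],[-0.985,0.175,0]))
snap('scene','s2.png'); print([(np.round(d['position'],4).tolist(),round(d['p'],2)) for d in models.place_of('scene','rock')])
E
```

```text
[ 0.46549931 -0.31438642  0.15091106] 0.4497449207623922 19.994784593582153
(array([ 0.0395,  0.3434, -0.0488]), array([ 0.0008, -0.0025, -0.1438])) (array([0.0391, 0.3433, 0.1132]), array([ 0.0008, -0.0025, -0.1438]))
[([0.47, -0.3152, 0.1162], 0.87), ([0.3708, -0.2518, -0.0013], 0.52)]
```

{"op": "jog_arm", "data": {"turn": [[0,0,-0.05],[0,0,-0.1],[0,0,-0.144],[0,0,-0.144],[0,0,-0.144],[0,0,-0.144],[0,0,-0.144],[0,0,-0.144],[0,0,-0.144],[0,0,-0.144],[0,0,-0.144],[0,0,-0.144],[0,0,-0.144],[0,0,-0.144],[0,0,-0.144],[0,0,-0.144]], "translation": [[0.005,0.04,-0.035],[0.012,0.1,-0.049],[0.018,0.16,-0.049],[0.026,0.22,-0.049],[0.034,0.28,-0.049],[0.039,0.33,-0.049],[0.039,0.343,-0.04],[0.039,0.343,0.0],[0.039,0.343,0.04],[0.039,0.343,0.08],[0.039,0.343,0.1],[0.039,0.343,0.108],[0.039,0.343,0.112],[0.039,0.343,0.113],[0.039,0.343,0.113],[0.039,0.343,0.113]], "grip": [1,1,1,1,1,1,1,1,1,1,1,1,1,1,1,1]}}

```text
clock: 8.62
tool_pos: [0.5376, 0.0208, 0.0397]
eef_rot: [0.089, 0.996, -0.001, 0.001]
contact_force: [-4.9, -0.7, 30.4]
opening: 0.452
finger_force: 20.0
```

{"op": "jog_arm", "data": {"turn": [[0,0,0],[0,0,0],[0,0,0],[0,0,0],[0,0,0]], "translation": [[0,0,-0.001],[0,0,-0.001],[0,0,-0.001],[0,0,-0.001],[0,0,-0.001]], "grip": [1,1,0.3,0.3,0.3]}}

```text
clock: 9.25
tool_pos: [0.5369, 0.0226, 0.0373]
eef_rot: [0.088, 0.996, -0.0, -0.0]
contact_force: [0.2, -0.2, -0.5]
opening: 0.701
finger_force: 0.0
```

```bash
python3 - <<'E'
from h import *
s=r.get_state(); print(s['tool_pos'],s['opening'],s['contact_force'])
for c in ('top','scene'):
  snap(c)
  for n in ('rock','eye','hinge','lid_front','chamber'):
    print(c,n,[(np.round(d['position'],4).tolist(),round(d['p'],2)) for d in models.place_of(c,n)])
E
```

```text
[0.53693005 0.02256666 0.0373491 ] 0.701138756440427 [ 0.16749691 -0.24086612 -0.45084021]
top rock [([0.3662, -0.2514, 0.001], 0.85)]
top eye [([0.4457, 0.0368, 0.0874], 0.78)]
top hinge []
top lid_front []
top chamber [([0.5162, 0.2963, 0.0015], 0.73)]
scene rock [([0.3703, -0.254, 0.0006], 0.63)]
scene eye [([0.4454, 0.0396, 0.0855], 0.98)]
scene hinge [([0.6218, 0.0094, 0.0603], 0.62)]
scene lid_front [([0.6159, 0.0092, 0.2724], 0.79)]
scene chamber [([0.5472, 0.0215, 0.0007], 0.62), ([0.6873, 0.3456, 0.0026], 0.23)]
```

```bash
cat >> h.py <<'E'
O=np.array([.547,.022,0]); CX=np.array([.986,-.166,0]); CX/=np.linalg.norm(CX); CY=np.cross([0,0,1],CX)
def ch(x,y,z): return O+x*CX+y*CY+np.array([0,0,z])
def inch(P): d=np.asarray(P)-O; return np.array([d@CX,d@CY,d[2]])
E
python3 - <<'E'
from h import *
np.set_printoptions(precision=3,suppress=True)
print(inch(r.get_state()['tool_pos']))
for w in [(-.01,0,.39),(.145,0,.39),(.145,0,.24)]: print(w,rel(ch(*w),-CX))
for th,rho in zip(np.radians([97,90,82.5,75,67.5,60,52.5,45,37.5,30,22.5,15,10,6,3,0]),np.linspace(.165,.14,16)):
    c=.075-rho*np.cos(th)+.01*np.sin(th)+.009; z=.06+rho*np.sin(th)+.01*np.cos(th)+.019
    print(round(np.degrees(th)),c,z,rel(ch(c,0,z),-CX)[0])
E
```

```text
[-0.01  -0.001  0.038]
(-0.01, 0, 0.39) (array([ 0.   ,  0.001, -0.352]), array([ 0.   ,  0.   , -0.009]))
(0.145, 0, 0.39) (array([-0.155,  0.002, -0.352]), array([ 0.   ,  0.   , -0.009]))
(0.145, 0, 0.24) (array([-0.155,  0.002, -0.202]), array([ 0.   ,  0.   , -0.009]))
97 0.11403390317826252 0.24155142158676665 [-0.124  0.002 -0.204]
90 0.09399999999999997 0.24233333333333332 [-0.104  0.002 -0.205]
82 0.07281271420482974 0.24058884784429985 [-0.083  0.001 -0.203]
75 0.052248211046487365 0.23613632265727613 [-0.062  0.001 -0.198]
68 0.032647251867306964 0.2291077603046046 [-0.042  0.001 -0.191]
60 0.014326920704511031 0.21967731325956205 [-0.024  0.001 -0.182]
53 -0.0024244880934393472 0.20805738203522864 [-0.007  0.001 -0.17 ]
45 -0.017351971970071836 0.19449410759380276 [ 0.008  0.001 -0.157]
38 -0.030237642320750123 0.17926235013590167 [ 0.02   0.001 -0.142]
30 -0.040903810567665816 0.16266025403784437 [ 0.031  0.    -0.125]
22 -0.04921529633218997 0.14500350445926785 [ 0.039  0.    -0.107]
15 -0.05508093073803815 0.12661938487792704 [ 0.045  0.    -0.089]
10 -0.05706064241010087 0.11402706329182699 [ 0.047  0.    -0.076]
6 -0.05750285370344265 0.1039276320220464 [ 0.048  0.    -0.066]
3 -0.05694915786113521 0.09640055581529611 [ 0.047  0.    -0.059]
0 -0.056000000000000015 0.089 [ 0.046  0.    -0.051]
```

{"op": "jog_arm", "data": {"turn": [[0,0,0],[0,0,0],[0,0,0],[0,0,0],[0,0,0],[0,0,0],[0,0,0],[0,0,0],[0,0,0],[0,0,0],[0,0,0],[0,0,0],[0,0,0]], "translation": [[0,0.001,-0.03],[0,0.001,-0.08],[0,0.001,-0.14],[0,0.001,-0.2],[0,0.001,-0.26],[-0.01,0.001,-0.315],[-0.05,0.001,-0.345],[-0.1,0.001,-0.352],[-0.145,0.001,-0.34],[-0.155,0.001,-0.29],[-0.155,0.001,-0.24],[-0.155,0.001,-0.205],[-0.155,0.001,-0.205]], "grip": [0.3,0.3,1,1,1,1,1,1,1,1,1,1,1]}}

```text
clock: 11.48
tool_pos: [0.6877, -0.0032, 0.2395]
eef_rot: [0.088, 0.996, -0.0, -0.004]
contact_force: [-0.4, 0.3, 0.3]
opening: 0.007
finger_force: 0.0
```

```bash
python3 - <<'E'
from h import *
np.set_printoptions(precision=3,suppress=True)
s=r.get_state();print(inch(s['tool_pos']),s['contact_force'],s['q'].round(2))
for c in ('top','scene'):
  snap(c,c+'3.png')
  for n in ('rock','hinge','lid_front'):
    print(c,n,[(np.round(inch(d['position']),4).tolist(),round(d['p'],2)) for d in models.place_of(c,n)])
E
```

```text
[ 0.143 -0.002  0.24 ] [-0.435  0.312  0.32 ] [-0.05  0.8  -0.03  1.37  0.03  0.98  1.31]
top rock [([-0.01, -0.0004, 0.0112], 0.8), ([-0.1305, -0.2999, 0.0028], 0.65)]
top hinge [([0.0762, -0.0004, 0.0569], 0.64)]
top lid_front [([0.0746, 0.0021, 0.2651], 0.98)]
scene rock [([-0.1324, -0.302, 0.0011], 0.61)]
scene hinge [([0.075, -0.0008, 0.0601], 0.59)]
scene lid_front [([0.0699, 0.0001, 0.2688], 0.67)]
```

View pics/top3.png

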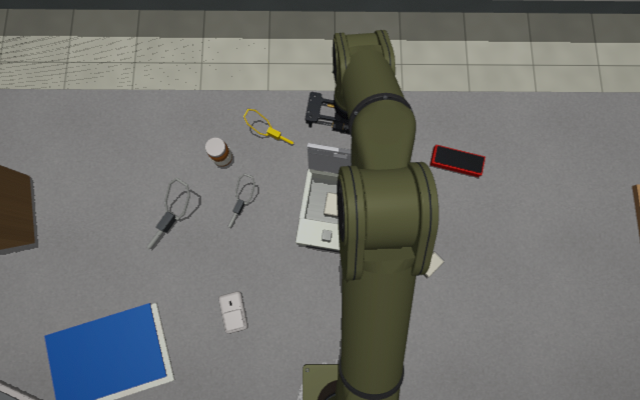

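The top view shows the rock in the well at about (333,205); the chamber frame agrees with the networks. Next I push the lid shut from behind.

{"op": "jog_arm", "data": {"turn": [[0,0,0],[0,0,0],[0,0,0],[0,0,0],[0,0,0],[0,0,0],[0,0,0],[0,0,0],[0,0,0],[0,0,0],[0,0,0],[0,0,0],[0,0,0],[0,0,0],[0,0,0],[0,0,0],[0,0,0]], "translation": [[0.031,0,0],[0.051,0,0],[0.072,0,0.002],[0.093,0,0.006],[0.112,0,0.013],[0.131,0,0.022],[0.147,0,0.034],[0.162,0,0.048],[0.175,0,0.063],[0.186,0,0.079],[0.194,0,0.097],[0.2,0,0.115],[0.202,0,0.128],[0.202,0,0.138],[0.202,0,0.145],[0.201,0,0.151],[0.201,0,0.152]], "grip": [1,1,1,1,1,1,1,1,1,1,1,1,1,1,1,1,1]}}

```text
clock: 14.0
tool_pos: [0.4923, 0.0319, 0.0905]
eef_rot: [0.088, 0.996, 0.0, 0.0]
contact_force: [-0.9, -0.0, 0.3]
opening: 0.006
finger_force: 0.4
```

{"op": "jog_arm", "data": {"turn": [[0,0,0],[0,0,0],[0,0,0]], "translation": [[0,0,0.001],[0,0,0.002],[0,0,0.002]], "grip": [1,1,1]}}

```text
clock: 14.38
tool_pos: [0.4922, 0.032, 0.0894]
eef_rot: [0.088, 0.996, 0.0, 0.0]
contact_force: [-0.8, 0.3, 7.1]
opening: 0.007
finger_force: 3.2
```

```bash
python3 - <<'E'
from h import *
np.set_printoptions(precision=3,suppress=True)
d=np.array([-.91,.42,0]); print(rel([.5155+.018,.2975-.008,.2],d))
E
```

```text
(array([ 0.004,  0.261, -0.111]), array([0.   , 0.001, 0.257]))
```

{"op": "jog_arm", "data": {"turn": [[0,0,0],[0,0,0.05],[0,0,0.15],[0,0,0.257],[0,0,0.257],[0,0,0.257],[0,0,0.257],[0,0,0.257],[0,0,0.257]], "translation": [[0,0,-0.04],[0,0.01,-0.1],[0,0.06,-0.15],[0,0.12,-0.16],[0.002,0.18,-0.16],[0.004,0.24,-0.15],[0.004,0.261,-0.12],[0.004,0.261,-0.111],[0.004,0.261,-0.111]], "grip": [1,1,0,0,0,0,0,0,0]}}

```text
clock: 15.5
tool_pos: [0.5337, 0.2873, 0.1995]
eef_rot: [0.216, 0.976, -0.001, -0.0]
contact_force: [-0.9, -0.4, 0.2]
opening: 0.773
finger_force: 0.0
```

```bash
python3 - <<'E'
from h import *
np.set_printoptions(precision=4,suppress=True)
s=r.get_state();print(s['tool_pos'],s['q'].round(2))
snap('wrist','w4.png')
for n in ('linchpin','shank','ring_pivot','ring_end'):
    print(n,[(np.round(d['position'],4).tolist(),round(d['p'],2)) for d in models.place_of('wrist',n)])
snap('top')
print('lid',[(np.round(inch(d['position']),4).tolist(),round(d['p'],2)) for d in models.place_of('top','lid_front')],[(np.round(inch(d['position']),4).tolist(),round(d['p'],2)) for d in models.place_of('top','eye')])
E
```

```text
[0.5337 0.2873 0.1995] [-0.63  0.74  0.1   1.69 -0.1   0.72  0.66]
linchpin [([0.5162, 0.2966, 0.0034], 0.98), ([0.7487, 0.1767, -0.0023], 0.56)]
shank [([0.5028, 0.2972, 0.0122], 0.84), ([0.7361, 0.1667, 0.0148], 0.77)]
ring_pivot [([0.7614, 0.2082, 0.0151], 0.98), ([0.5086, 0.4704, 0.0189], 0.87), ([0.5473, 0.2786, 0.0086], 0.86)]
ring_end [([0.5831, 0.4227, 0.1039], 0.74), ([0.6044, 0.254, 0.0772], 0.61)]
lid [([-0.1331, 0.0043, 0.0592], 0.63), ([0.0802, 0.339, -0.0028], 0.4)] [([-0.1023, -0.0008, 0.0884], 0.96)]
```

View pics/w4.png

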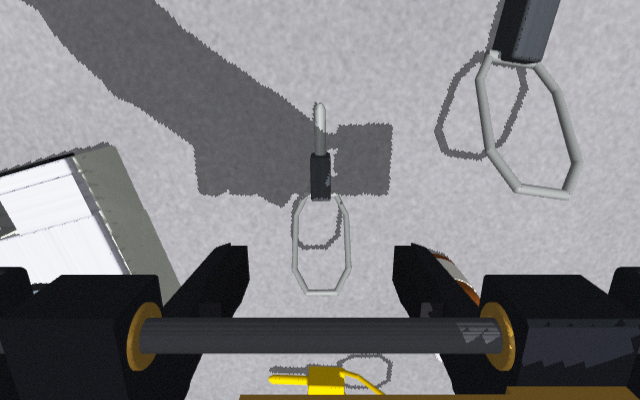

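The small linchpin lies along u=320, its tip at v=103 and its head at v 153–198. That is aligned with the tool and centred.

```bash
python3 - <<'E'
from h import *
np.set_printoptions(precision=4,suppress=True)
s=r.get_state(); T=R.from_quat(s['eef_rot'])
for uv,z in [((320,103),.013),((320.5,153),.03),((320.5,198),.03)]:
    P=unproj('wrist',uv,z)[0]; print(uv,P,T.inv().apply(P-s['tool_pos']))
for P,z in (((.5159,.2970),0),((.548,.2795),0)): print(T.inv().apply(np.array([*P,z])-s['tool_pos']))
print(rel([.5337,.2873,.0215],T.apply([1,0,0])))
E
```

```text
(320, 103) [0.4739 0.3167 0.013 ] [ 0.0662 -0.0006  0.1873]
(320.5, 153) [0.5113 0.2998 0.03  ] [ 0.0251 -0.0001  0.1703]
(320.5, 198) [0.5484 0.2827 0.03  ] [-0.0157 -0.0001  0.1703]
[ 0.0198 -0.0008  0.2003]
[-0.0167 -0.0032  0.2003]
(array([-0.0004, -0.0021,  0.1788]), array([0.0008, 0.0004, 0.    ]))
```

{"op": "jog_arm", "data": {"turn": [[0,0,0],[0,0,0],[0,0,0],[0,0,0],[0,0,0],[0,0,0],[0,0,0],[0,0,0],[0,0,0],[0,0,0],[0,0,0],[0,0,0],[0,0,0]], "translation": [[0.003,0,0.05],[0.003,0,0.1],[0.003,0,0.14],[0.003,0,0.165],[0.003,0,0.178],[0.003,0,0.178],[0.003,0,0.178],[0.003,0,0.178],[0.003,0,0.178],[0.003,0,0.178],[0.003,0,0.178],[0.003,0,0.16],[0.003,0,0.12]], "grip": [0.2,0.2,0.2,0.2,0.2,0.2,1,1,1,1,1,1,1], "force": 30}}

```text
clock: 17.52
tool_pos: [0.5298, 0.2903, 0.0795]
eef_rot: [0.215, 0.977, -0.001, -0.001]
contact_force: [0.7, 0.6, -1.6]
opening: 0.203
finger_force: 30.0
```

```bash
python3 - <<'E'
from h import *
np.set_printoptions(precision=4,suppress=True)
s=r.get_state(); print(s['q'].round(2))
for w in [(-.09,.1,.2),(-.105,-.101,.2),(-.105,-.101,.093)]: print(w,ch(*w),rel(ch(*w),CY))
E
```

```text
[-0.62  0.91  0.07  1.76 -0.12  0.48  0.67]
(-0.09, 0.1, 0.2) [0.4749 0.1356 0.2   ] (array([-0.0147, -0.1639, -0.12  ]), array([-0.0041, -0.    ,  1.3049]))
(-0.105, -0.101, 0.2) [ 0.4267 -0.0602  0.2   ] (array([-0.0531, -0.3618, -0.1195]), array([-0.0041, -0.    ,  1.3049]))
(-0.105, -0.101, 0.093) [ 0.4267 -0.0602  0.093 ] (array([-0.0533, -0.3614, -0.0125]), array([-0.0041, -0.    ,  1.3049]))
```

{"op": "jog_arm", "data": {"turn": [[0,0,0],[0,0,0],[0,0,0.05],[0,0,0.15],[0,0,0.28],[0,0,0.42],[0,0,0.57],[0,0,0.72],[0,0,0.87],[0,0,1.02],[0,0,1.15],[0,0,1.25],[0,0,1.305],[0,0,1.305],[0,0,1.305],[0,0,1.305]], "translation": [[0,0,-0.03],[0,0,-0.08],[-0.001,-0.01,-0.115],[-0.004,-0.03,-0.12],[-0.01,-0.06,-0.12],[-0.015,-0.1,-0.12],[-0.02,-0.14,-0.12],[-0.026,-0.18,-0.12],[-0.032,-0.22,-0.12],[-0.038,-0.26,-0.12],[-0.044,-0.3,-0.12],[-0.049,-0.335,-0.12],[-0.052,-0.354,-0.12],[-0.053,-0.361,-0.12],[-0.053,-0.361,-0.12],[-0.053,-0.361,-0.12]], "grip": [1,1,1,1,1,1,1,1,1,1,1,1,1,1,1,1]}}

```text
clock: 19.52
tool_pos: [0.4282, -0.0579, 0.1998]
eef_rot: [0.763, 0.647, 0.0, -0.0]
contact_force: [-0.8, 0.8, -1.5]
opening: 0.201
finger_force: 30.0
```

```bash
python3 - <<'E'
from h import *
np.set_printoptions(precision=4,suppress=True)
s=r.get_state(); print(s['q'].round(2),inch(s['tool_pos']),s['opening'],rel(ch(-.105,-.101,.095),CY))
for c in ('wrist','scene','top'):
  snap(c,c+'5.png')
  for n in ('eye','shank','linchpin','ring_end'): print(c,n,[(np.round(inch(d['position']),4).tolist(),round(d['p'],2)) for d in models.place_of(c,n)][:3])
E
```

```text
[-0.18  0.58  0.33  2.2  -0.45  0.42  0.35] [-0.1039 -0.0985  0.1998] 0.20088353112246646 (array([-0.0026, -0.0011,  0.1048]), array([ 0.0003, -0.001 ,  0.0021]))
wrist eye [([-0.1048, 0.0003, 0.0811], 0.78)]
wrist shank [([-0.0992, -0.0694, 0.1869], 0.87)]
wrist linchpin [([-0.1017, -0.081, 0.1748], 0.97)]
wrist ring_end []
scene eye [([-0.1049, 0.0002, 0.0833], 0.87)]
scene shank [([0.1662, 0.172, 0.0135], 0.61), ([-0.1772, 0.4685, 0.0181], 0.6)]
scene linchpin [([0.168, 0.1803, 0.0001], 0.7), ([-0.1048, -0.0841, 0.1704], 0.47)]
scene ring_end [([-0.1054, -0.0678, 0.1846], 0.75), ([0.2014, 0.2783, 0.0772], 0.64), ([-0.032, 0.4019, 0.1075], 0.54)]
top eye [([-0.1011, -0.001, 0.0882], 0.96)]
top shank [([-0.178, 0.4665, 0.0186], 0.72), ([0.1658, 0.1675, 0.0154], 0.64), ([-0.0034, -0.0025, 0.0003], 0.63)]
top linchpin [([0.1733, 0.1768, -0.001], 0.82), ([-0.1615, 0.4604, -0.0015], 0.74)]
top ring_end [([-0.0294, 0.4022, 0.1069], 0.47), ([0.1974, 0.277, 0.0808], 0.47)]
```

View pics/wrist5.png

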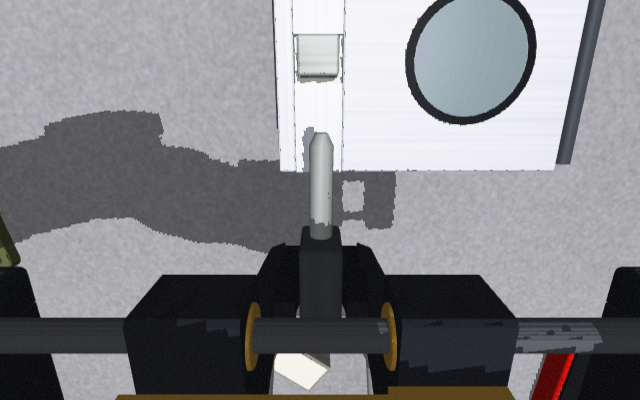

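The pin's axis is at u≈321.5 and the staple's middle at u≈319, so they are nearly in line. Now the sideways offset in numbers.

```bash
python3 - <<'E'
from h import *
np.set_printoptions(precision=4,suppress=True)
im=cv2.imread('pics/wrist5.png'); g=cv2.cvtColor(im,cv2.COLOR_BGR2GRAY).astype(int)
for v in (50,55,60): print(v,g[v,290:348].tolist())
for v in (160,180,200): print(v,g[v,302:342].tolist())
for uv,z in [((297.5,55),.1005),((340.5,55),.1005),((319,72),.1005),((310,150),.1915),((333,150),.1915),((321.5,135),.1915),((321.5,238),.1915),((321.5,228),.2083)]: print(uv,inch(unproj('wrist',uv,z)[0]))
E
```

```text
50 [246, 238, 221, 152, 135, 246, 219, 133, 170, 203, 218, 217, 216, 219, 219, 220, 221, 219, 217, 223, 223, 223, 222, 222, 223, 220, 223, 224, 226, 224, 227, 227, 225, 225, 227, 226, 223, 226, 226, 226, 225, 226, 226, 225, 225, 226, 220, 189, 156, 190, 248, 247, 121, 148, 212, 235, 243, 243]
55 [245, 239, 222, 166, 178, 245, 150, 125, 164, 194, 208, 209, 209, 212, 210, 212, 213, 211, 212, 213, 215, 213, 216, 217, 217, 217, 216, 215, 218, 217, 219, 217, 217, 218, 219, 217, 219, 219, 221, 221, 220, 221, 219, 221, 218, 221, 214, 180, 159, 228, 248, 246, 188, 162, 216, 211, 244, 244]
60 [246, 240, 227, 177, 156, 246, 215, 112, 164, 192, 215, 215, 214, 214, 216, 217, 216, 216, 216, 219, 217, 221, 220, 219, 218, 222, 220, 224, 221, 221, 222, 225, 224, 224, 225, 225, 225, 225, 224, 226, 226, 224, 228, 226, 227, 226, 215, 183, 155, 228, 246, 148, 105, 175, 218, 238, 244, 243]
160 [243, 142, 139, 137, 138, 144, 142, 84, 102, 121, 129, 144, 156, 168, 175, 177, 187, 193, 202, 200, 195, 189, 185, 181, 178, 179, 171, 158, 152, 140, 122, 182, 245, 245, 244, 244, 242, 240, 242, 164]
180 [85, 85, 86, 87, 86, 88, 89, 81, 100, 121, 130, 146, 155, 168, 174, 179, 187, 194, 197, 194, 192, 186, 180, 176, 175, 173, 164, 156, 144, 133, 94, 81, 89, 86, 86, 88, 84, 89, 90, 87]
200 [87, 89, 90, 90, 91, 86, 90, 76, 103, 121, 138, 150, 158, 170, 174, 181, 186, 192, 194, 192, 185, 182, 175, 174, 177, 166, 157, 152, 135, 125, 85, 92, 94, 96, 93, 91, 89, 91, 92, 101]
(297.5, 55) [-0.1179 -0.0022  0.1005]
(340.5, 55) [-0.0919 -0.0022  0.1005]
(319, 72) [-0.1049 -0.0118  0.1005]
(310, 150) [-0.1082 -0.0443  0.1915]
(333, 150) [-0.0992 -0.0444  0.1915]
(321.5, 135) [-0.1037 -0.0385  0.1915]
(321.5, 238) [-0.1037 -0.0818  0.1915]
(321.5, 228) [-0.1037 -0.0702  0.2083]
```

View pics/scene5.png

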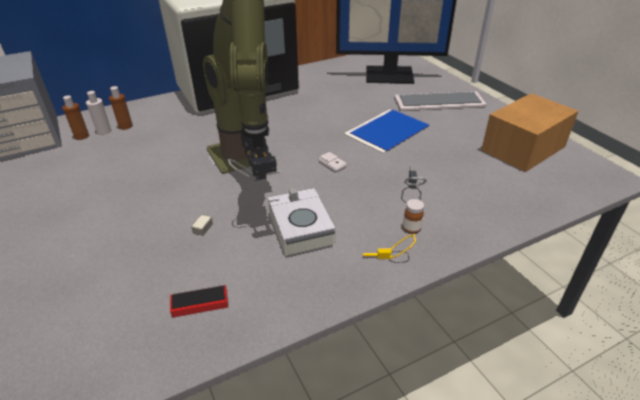

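{"op": "jog_arm", "data": {"turn": [[0,0,0],[0,0,0],[0,0,0],[0,0,0],[0,0,0],[0,0,0],[0,0,0],[0,0,0],[0,0,0]], "translation": [[0,-0.002,0.03],[0,-0.002,0.07],[0,-0.002,0.1],[0,-0.002,0.1065],[0.005,-0.002,0.1065],[0.015,-0.002,0.1065],[0.025,-0.002,0.1065],[0.031,-0.002,0.1065],[0.036,-0.002,0.1065]], "grip": [1,1,1,1,1,1,1,1,1]}}

```text
clock: 21.4
tool_pos: [0.4284, -0.0421, 0.0949]
eef_rot: [0.771, 0.636, -0.008, 0.011]
contact_force: [-11.5, -46.7, -2.1]
opening: 0.199
finger_force: 30.0
```

```bash
python3 - <<'E'
from h import *
np.set_printoptions(precision=4,suppress=True)
s=r.get_state(); print(inch(s['tool_pos']),s['contact_force'],s['moment'],s['opening'])
snap('wrist','wrist6.png')
g=cv2.cvtColor(cv2.imread('pics/wrist6.png'),cv2.COLOR_BGR2GRAY)
cv2.imwrite('pics/c6.png',cv2.resize(cv2.imread('pics/wrist6.png')[60:260,220:420],(600,600),interpolation=cv2.INTER_CUBIC))
E
```

```text
[-0.1063 -0.0829  0.0949] [-11.5144 -46.6974  -2.0777] [-9.5238  2.3702  0.0721] 0.19902835719103687
```

View pics/c6.png

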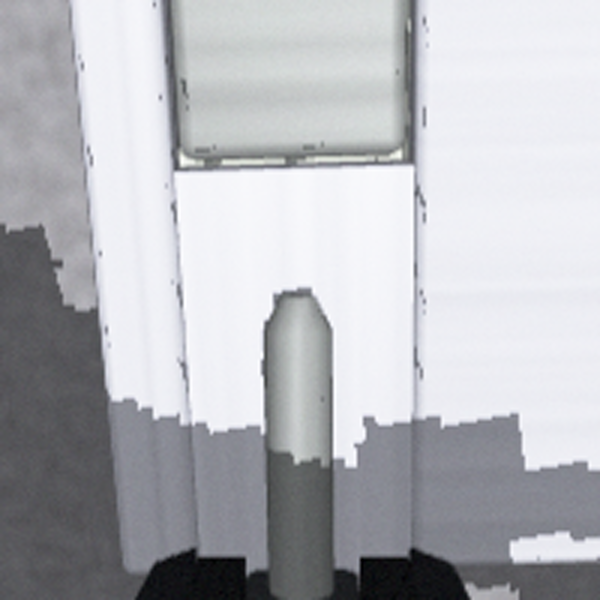

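```bash
python3 - <<'E'
from h import *
np.set_printoptions(precision=4,suppress=True)
s=r.get_state(); print(inch(s['tool_pos']), R.from_quat(s['eef_rot']).as_matrix()[:,0]@np.c_[CX,CY,[0,0,1]])
for uv,z in [((320,157),.0865),((320,157),.08),((283,246),.07),((350,246),.07),((310,170),.0865),((331,170),.0865),((310,230),.0865),((330.5,230),.0865),((278,112),.1005),((357,112),.1005)]: print(uv,inch(unproj('wrist',uv,z)[0]))
snap('scene','scene6.png'); cv2.imwrite('pics/c7.png',cv2.resize(cv2.imread('pics/scene6.png')[130:260,200:350],(800,600),interpolation=cv2.INTER_CUBIC))
E
```

```text
[-0.1063 -0.0822  0.0949] [ 0.0242  0.9994 -0.0261]
(320, 157) [-0.1052 -0.0296  0.0865]
(320, 157) [-0.1052 -0.031   0.08  ]
(283, 246) [-0.1239 -0.076   0.07  ]
(350, 246) [-0.0919 -0.0769  0.07  ]
(310, 170) [-0.1092 -0.0347  0.0865]
(331, 170) [-0.101  -0.0349  0.0865]
(310, 230) [-0.1101 -0.0605  0.0865]
(330.5, 230) [-0.1015 -0.0607  0.0865]
(278, 112) [-0.1188 -0.0109  0.1005]
(357, 112) [-0.0925 -0.0116  0.1005]
```

View pics/c7.png

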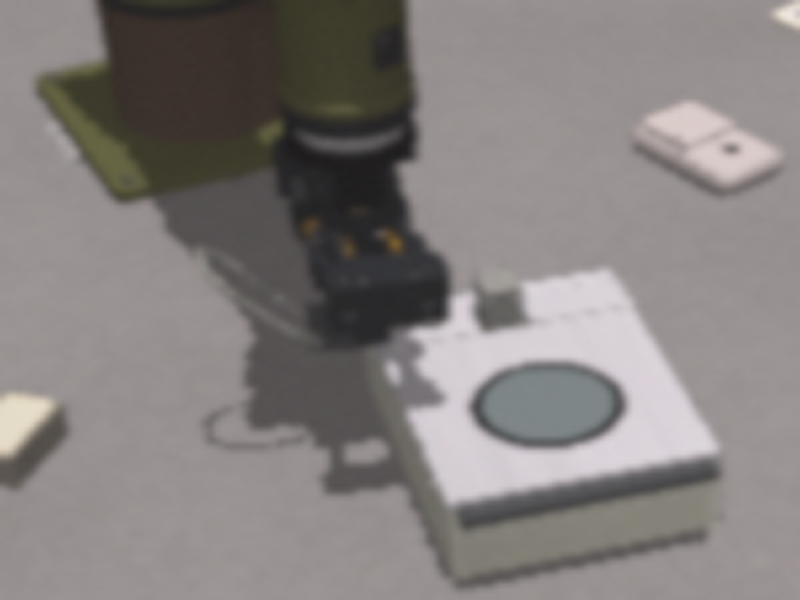

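The crop shows the tool at the lid's -y edge with the shank above the lid. The tip is at y -0.030, short of the staple: the head's front struck the lid's edge because it was too low, and the pin slid back about 10 mm in the grip. I back off, raise the tool and try again slowly.

{"op": "jog_arm", "data": {"turn": [[0,0,0],[0,0,0],[0,0,0],[0,0,0],[0,0,0]], "translation": [[-0.02,0,0],[-0.035,0,-0.001],[-0.045,0,-0.002],[-0.045,0,-0.003],[-0.045,0,-0.003]], "grip": [1,1,1,1,1]}}

```text
clock: 22.12
tool_pos: [0.4247, -0.0666, 0.0963]
eef_rot: [0.763, 0.646, 0.001, -0.0]
contact_force: [0.9, -0.9, -2.2]
opening: 0.198
finger_force: 30.0
```

```bash
python3 - <<'E'
from h import *
np.set_printoptions(precision=4,suppress=True)
s=r.get_state(); print(inch(s['tool_pos']),s['contact_force'],s['opening'],rel(ch(-.1055,-.11,.0955),CY))
snap('wrist','wrist8.png')
im=cv2.imread('pics/wrist8.png'); g=cv2.cvtColor(im,cv2.COLOR_BGR2GRAY)
print(g[120:260,321].tolist())
for v in (175,200,220): print(v,g[v,302:342].tolist())
for n in ('shank','linchpin'): print(n,[(np.round(inch(d['position']),4).tolist(),round(d['p'],2)) for d in models.place_of('wrist',n)][:3])
E
```

```text
[-0.1059 -0.1077  0.0963] [ 0.8732 -0.8516 -2.2471] 0.19767453613747157 (array([-0.0023,  0.0004,  0.0008]), array([ 0.0003, -0.0011,  0.0012]))
[245, 245, 245, 245, 245, 244, 244, 245, 244, 245, 244, 244, 244, 244, 243, 244, 244, 244, 243, 244, 243, 243, 244, 243, 244, 243, 242, 242, 243, 243, 242, 242, 243, 242, 242, 241, 242, 232, 173, 136, 171, 175, 175, 182, 182, 186, 189, 188, 187, 191, 190, 191, 190, 192, 191, 190, 192, 193, 191, 191, 191, 190, 192, 192, 190, 186, 191, 189, 189, 191, 191, 187, 188, 189, 185, 188, 187, 185, 187, 186, 188, 187, 186, 186, 187, 186, 187, 186, 185, 187, 188, 184, 187, 186, 186, 185, 187, 184, 186, 185, 184, 150, 94, 93, 93, 93, 93, 91, 91, 95, 91, 94, 90, 93, 95, 91, 95, 93, 92, 92, 92, 92, 90, 90, 92, 89, 92, 92, 93, 93, 93, 92, 91, 92, 92, 93, 90, 92, 92, 92]
175 [241, 241, 241, 241, 240, 238, 92, 90, 114, 126, 137, 150, 160, 169, 177, 181, 195, 200, 197, 190, 182, 182, 176, 171, 168, 155, 147, 136, 118, 178, 237, 239, 237, 237, 238, 237, 240, 241, 241, 241]
200 [237, 239, 240, 238, 238, 235, 133, 79, 115, 128, 139, 149, 159, 170, 176, 188, 196, 194, 196, 188, 177, 179, 174, 169, 166, 153, 145, 132, 114, 171, 236, 236, 234, 235, 237, 239, 237, 240, 238, 238]
220 [84, 88, 89, 91, 88, 89, 86, 70, 76, 78, 81, 87, 89, 95, 178, 184, 188, 189, 190, 184, 143, 142, 142, 167, 163, 147, 142, 130, 106, 70, 80, 82, 85, 86, 85, 84, 85, 87, 82, 81]
shank [([-0.1036, -0.0909, 0.077], 0.69)]
linchpin [([-0.1341, 0.0017, 0.0636], 0.72), ([-0.1057, -0.103, 0.0721], 0.64)]
```

{"op": "jog_arm", "data": {"turn": [[0,0,0],[0,0,0],[0,0,0],[0,0,0],[0,0,0],[0,0,0]], "translation": [[0.006,0,0],[0.013,0,0],[0.02,0,0],[0.026,0,0],[0.03,0,0],[0.03,0,0]], "grip": [1,1,1,1,1,1]}}

```text
clock: 23.02
tool_pos: [0.4284, -0.0425, 0.0962]
eef_rot: [0.766, 0.643, -0.002, 0.003]
contact_force: [-2.7, -10.5, -2.8]
opening: 0.2
finger_force: 30.0
```

```bash
python3 - <<'E'
from h import *
np.set_printoptions(precision=4,suppress=True)
s=r.get_state(); print(inch(s['tool_pos']),s['contact_force'])
im=snap('wrist','wrist9.png'); g=cv2.cvtColor(im,cv2.COLOR_RGB2GRAY)
print(g[60:300,320].tolist()); 
for v in (100,175,200,230): print(v,g[v,290:350].tolist())
E
```

```text
[-0.1062 -0.0833  0.0962] [ -2.7422 -10.4567  -2.7803]
[214, 214, 212, 216, 214, 216, 214, 212, 215, 213, 210, 207, 207, 208, 204, 209, 210, 212, 214, 215, 217, 214, 214, 215, 211, 207, 203, 201, 201, 200, 198, 196, 198, 199, 203, 208, 208, 205, 206, 211, 208, 207, 206, 205, 204, 195, 175, 159, 143, 122, 110, 132, 147, 139, 123, 159, 233, 247, 247, 247, 247, 247, 247, 247, 247, 247, 247, 247, 246, 246, 246, 246, 246, 246, 245, 246, 246, 246, 245, 246, 245, 245, 245, 245, 245, 245, 245, 245, 245, 245, 243, 244, 243, 244, 243, 243, 243, 243, 200, 130, 176, 181, 186, 185, 192, 192, 194, 194, 198, 199, 200, 202, 204, 205, 204, 205, 204, 201, 204, 201, 203, 206, 203, 204, 198, 202, 201, 201, 200, 202, 201, 202, 201, 202, 201, 201, 199, 205, 199, 200, 201, 199, 203, 202, 202, 203, 200, 199, 200, 201, 196, 198, 202, 200, 205, 199, 200, 163, 99, 101, 99, 99, 99, 98, 97, 97, 100, 98, 97, 97, 97, 97, 102, 100, 97, 96, 98, 97, 99, 97, 97, 100, 98, 98, 98, 96, 95, 91, 98, 92, 97, 100, 99, 97, 97, 97, 90, 98, 96, 96, 91, 59, 31, 29, 27, 30, 28, 30, 28, 28, 33, 30, 35, 36, 36, 40, 36, 40, 39, 37, 
[... 575 characters left out ...]
8, 150, 137, 119, 175, 241, 240, 240, 239, 241, 241, 243, 243, 244, 243, 242, 242, 244, 243, 244, 243, 243, 243]
200 [239, 239, 239, 239, 240, 240, 240, 240, 239, 239, 241, 240, 241, 243, 242, 241, 241, 240, 138, 82, 118, 129, 145, 157, 163, 171, 180, 191, 198, 200, 201, 193, 186, 180, 174, 172, 165, 159, 148, 138, 113, 172, 238, 237, 236, 238, 238, 239, 241, 241, 242, 241, 241, 241, 242, 241, 242, 242, 241, 209]
230 [136, 135, 136, 135, 134, 138, 139, 137, 138, 133, 133, 134, 139, 138, 139, 139, 140, 139, 136, 101, 75, 79, 81, 88, 94, 93, 95, 95, 97, 96, 97, 98, 95, 91, 92, 91, 89, 84, 84, 79, 73, 101, 134, 132, 135, 133, 135, 133, 137, 140, 137, 137, 139, 133, 137, 137, 137, 138, 139, 138]
```

{"op": "jog_arm", "data": {"turn": [[0,0,0],[0,0,0],[0,0,0],[0,0,0],[0,0,0],[0,0,0]], "translation": [[-0.008,0,-0.004],[-0.008,0,-0.01],[0,0,-0.01],[0.006,0,-0.01],[0.01,0,-0.01],[0.01,0,-0.01]], "grip": [1,1,1,1,1,1]}}

```text
clock: 23.82
tool_pos: [0.431, -0.0274, 0.1061]
eef_rot: [0.763, 0.646, 0.0, -0.0]
contact_force: [0.0, -0.3, -1.8]
opening: 0.203
finger_force: 30.0
```

```bash
python3 - <<'E'
from h import *
np.set_printoptions(precision=4,suppress=True)
s=r.get_state(); print(inch(s['tool_pos']),s['contact_force'],s['moment'])
im=snap('wrist','wrist10.png'); g=cv2.cvtColor(im,cv2.COLOR_RGB2GRAY).astype(int); c=g[60:300,320]
print([(i+60,c[i],c[i+2]) for i in range(238) if abs(c[i+2]-c[i])>45])
snap('scene','scene10.png')
for n in ('linchpin','ring_end','ring_pivot','lid_front','shank'): print(n,[(np.round(inch(d['position']),4).tolist(),round(d['p'],2)) for d in models.place_of('scene',n)])
E
```

```text
[-0.1062 -0.068   0.1061] [ 0.016  -0.3149 -1.7828] [ 0.0102  0.1449 -0.034 ]
[(74, np.int64(248), np.int64(193)), (76, np.int64(193), np.int64(246)), (83, np.int64(246), np.int64(168)), (84, np.int64(230), np.int64(156)), (146, np.int64(171), np.int64(121)), (147, np.int64(150), np.int64(207)), (148, np.int64(121), np.int64(245)), (153, np.int64(245), np.int64(143)), (154, np.int64(220), np.int64(142)), (158, np.int64(111), np.int64(178)), (218, np.int64(200), np.int64(101)), (219, np.int64(161), np.int64(99)), (259, np.int64(99), np.int64(49)), (260, np.int64(83), np.int64(30))]
linchpin [([-0.1624, 0.4559, 0.0029], 0.78), ([0.1685, 0.1799, 0.0003], 0.66), ([-0.1076, -0.0652, 0.0744], 0.6)]
ring_end [([0.2011, 0.2811, 0.078], 0.67), ([-0.0331, 0.4049, 0.1087], 0.65), ([-0.1063, -0.1583, 0.164], 0.58), ([0.0759, -0.0024, 0.0591], 0.31)]
ring_pivot [([-0.1169, 0.4406, 0.0172], 0.78), ([0.1781, 0.2196, 0.0157], 0.61), ([-0.107, -0.1039, 0.0902], 0.44)]
lid_front [([-0.1391, -0.0036, 0.0683], 0.93), ([0.087, 0.3451, 0.0049], 0.25)]
shank [([0.1654, 0.1703, 0.0138], 0.7), ([0.181, -0.3481, -0.0024], 0.58), ([-0.1766, 0.469, 0.0208], 0.55), ([-0.1046, -0.0477, 0.0891], 0.49)]
```

{"op": "jog_arm", "data": {"turn": [[0,0,0],[0,0,0],[0,0,0]], "translation": [[0,0,0.002],[0,0,0.004],[0,0,0.004]], "grip": [1,1,1]}}

```text
clock: 24.55
tool_pos: [0.4309, -0.0282, 0.102]
eef_rot: [0.764, 0.646, -0.0, -0.0]
contact_force: [0.1, 0.6, -1.8]
opening: 0.2
finger_force: 30.0
```

{"op": "jog_arm", "data": {"turn": [[0,0,0],[0,0,0]], "translation": [[0,0,0.001],[0,0,0.001]], "grip": [1,1]}}

```text
clock: 24.8
tool_pos: [0.431, -0.0281, 0.1012]
eef_rot: [0.764, 0.646, 0.0, -0.0]
contact_force: [-0.2, 0.7, -2.3]
opening: 0.204
finger_force: 30.0
```

{"op": "jog_arm", "data": {"turn": [[0,0,0],[0,0,0]], "translation": [[0,0,0.001],[0,0,0.001]], "grip": [1,1]}}

```text
clock: 25.05
tool_pos: [0.431, -0.0281, 0.1002]
eef_rot: [0.764, 0.646, 0.0, -0.0]
contact_force: [-0.8, 0.0, -2.5]
opening: 0.199
finger_force: 30.0
```

{"op": "jog_arm", "data": {"turn": [[0,0,0],[0,0,0]], "translation": [[0,0,0.001],[0,0,0.001]], "grip": [1,1]}}

```text
clock: 25.3
tool_pos: [0.431, -0.0281, 0.0992]
eef_rot: [0.764, 0.646, 0.0, -0.0]
contact_force: [0.2, 0.2, -2.5]
opening: 0.202
finger_force: 30.0
```

{"op": "jog_arm", "data": {"turn": [[0,0,0],[0,0,0]], "translation": [[0,0,0.001],[0,0,0.001]], "grip": [1,1]}}

```text
clock: 25.55
tool_pos: [0.431, -0.0282, 0.0987]
eef_rot: [0.764, 0.646, 0.0, 0.0]
contact_force: [-1.0, 0.2, 5.0]
opening: 0.198
finger_force: 30.0
```

{"op": "jog_arm", "data": {"turn": [[0,0,0],[0,0,0]], "translation": [[0,0,0.001],[0,0,0.001]], "grip": [1,1]}}

```text
clock: 25.8
tool_pos: [0.431, -0.0282, 0.0984]
eef_rot: [0.764, 0.645, 0.001, 0.0]
contact_force: [-2.3, 0.3, 15.8]
opening: 0.2
finger_force: 30.0
```

```bash
python3 - <<'E'
from h import *
from scipy.optimize import fsolve
np.set_printoptions(precision=4,suppress=True)
s=r.get_state(); print(inch(s['tool_pos']))
T=R.from_quat(s['eef_rot']); p0=s['tool_pos']
g5=cv2.cvtColor(cv2.imread('pics/wrist5.png'),cv2.COLOR_BGR2GRAY).astype(int)
im=snap('wrist','wrist11.png'); g=cv2.cvtColor(im,cv2.COLOR_RGB2GRAY).astype(int)
print('5',g5[125:145,321].tolist(),g5[225:245,321].tolist()); print('now',g[145:165,320].tolist(),g[250:268,320].tolist())
def rows(sx,drop,phi):
    o=[]
    for a,b in ((.045,.0025),(0,.005)):
        x=sx+a*np.cos(phi)+b*np.sin(phi); z=drop+a*np.sin(phi)-b*np.cos(phi)   # tool z down; drop=axis below TCP at shoulder
        o.append(proj('wrist',p0+T.apply([x,0,z]))[0,1])
    return np.array(o)
for name,m in (('w5',(133,238)),('now',(158.5,260.5))):
    for drop in (.0085,.012,.0158):
        q=fsolve(lambda q:rows(q[0],drop,q[1])-m,[.015,0]); print(name,drop,q,np.degrees(q[1]))
E
```

```text
[-0.1061 -0.0688  0.0984]
5 [248, 248, 248, 248, 248, 248, 240, 177, 121, 169, 183, 185, 190, 189, 191, 196, 193, 199, 199, 201] [95, 95, 96, 98, 97, 98, 98, 96, 96, 94, 97, 96, 99, 94, 81, 47, 29, 30, 30, 26]
now [198, 188, 171, 153, 132, 177, 235, 245, 245, 245, 220, 141, 132, 110, 141, 177, 181, 186, 190, 192] [100, 98, 95, 99, 97, 99, 97, 97, 94, 99, 91, 60, 31, 28, 30, 29, 31, 31]
w5 0.0085 [0.0178 0.4203] 24.0785779924659
w5 0.012 [ 0.0195 -0.2154] -12.342961992180122
w5 0.0158 [ 0.0173 -0.0925] -5.299031531311033
now 0.0085 [ 0.0109 -0.2136] -12.240793435850792
now 0.012 [ 0.0086 -0.1323] -7.581382161561129
now 0.0158 [0.006  0.0033] 0.18727179242998268
```

The row fit says the pin is level and sits 7 mm lower in the grip than I thought, with the shoulder 6 mm ahead of the TCP. I raise it to the eye's height and insert.

{"op": "jog_arm", "data": {"turn": [[0,0,0],[0,0,0],[0,0,0],[0,0,0],[0,0,0],[0,0,0],[0,0,0]], "translation": [[0,0,-0.003],[0.005,0,-0.003],[0.01,0,-0.003],[0.015,0,-0.003],[0.02,0,-0.003],[0.025,0,-0.003],[0.025,0,-0.003]], "grip": [1,1,1,1,1,1,1]}}

```text
clock: 26.72
tool_pos: [0.4355, -0.0041, 0.1005]
eef_rot: [0.764, 0.645, -0.0, 0.001]
contact_force: [-0.0, -3.3, 5.7]
opening: 0.201
finger_force: 30.0
```

{"op": "jog_arm", "data": {"turn": [[0,0,0],[0,0,0],[0,0,0],[0,0,0]], "translation": [[0.005,0,0],[0.01,0,0],[0.016,0,0],[0.016,0,0]], "grip": [1,1,1,1]}}

```text
clock: 27.22
tool_pos: [0.4381, 0.0127, 0.1003]
eef_rot: [0.763, 0.646, 0.0, 0.0]
contact_force: [0.3, -1.0, 2.8]
opening: 0.203
finger_force: 30.0
```

```bash
python3 - <<'E'
from h import *
np.set_printoptions(precision=4,suppress=True)
s=r.get_state(); print(inch(s['tool_pos']),s['contact_force'],s['opening'])
im=snap('wrist','wrist12.png'); g=cv2.cvtColor(im,cv2.COLOR_RGB2GRAY).astype(int); c=g[60:300,320]
print([(i+60,c[i],c[i+2]) for i in range(238) if abs(c[i+2]-c[i])>40])
snap('scene','scene12.png')
for n in ('linchpin','ring_end','ring_pivot','shank'): print(n,[(np.round(inch(d['position']),4).tolist(),round(d['p'],2)) for d in models.place_of('scene',n)])
E
```

```text
[-0.1058 -0.0273  0.1003] [ 0.3156 -1.0266  2.7545] 0.20304138336487382
[(153, np.int64(238), np.int64(130)), (154, np.int64(205), np.int64(128)), (158, np.int64(92), np.int64(169)), (159, np.int64(127), np.int64(172)), (185, np.int64(195), np.int64(154)), (186, np.int64(193), np.int64(92)), (187, np.int64(154), np.int64(98)), (194, np.int64(86), np.int64(134)), (195, np.int64(108), np.int64(158)), (229, np.int64(183), np.int64(102)), (230, np.int64(149), np.int64(96)), (260, np.int64(91), np.int64(30))]
linchpin [([-0.1059, -0.0236, 0.0677], 0.72), ([0.1686, 0.1773, -0.0019], 0.5), ([-0.1658, 0.459, -0.0015], 0.45)]
ring_end [([-0.1061, -0.1246, 0.1566], 0.61), ([0.2016, 0.2816, 0.0758], 0.6), ([-0.0333, 0.4012, 0.1075], 0.59)]
ring_pivot [([-0.1146, 0.4433, 0.0159], 0.8), ([-0.1063, -0.0582, 0.0857], 0.7), ([0.1812, 0.221, 0.0158], 0.54)]
shank [([-0.1772, 0.4685, 0.0216], 0.78), ([0.1663, 0.1697, 0.0141], 0.61), ([-0.1093, -0.006, 0.0865], 0.44)]
```

{"op": "jog_arm", "data": {"turn": [[0,0,0],[0,0,0],[0,0,0],[0,0,0],[0,0,0],[0,0,0],[0,0,0],[0,0,0],[0,0,0],[0,0,0],[0,0,0],[0,0,0],[0,0,0]], "translation": [[0,0,0],[0,0,0],[-0.007,0,0.003],[-0.014,0,0.006],[-0.014,0,0.006],[-0.014,0,0.006],[-0.014,0,0.006],[-0.014,0,0.006],[-0.01,0,0.006],[-0.006,0,0.006],[-0.003,0,0.006],[0,0,0.006],[0,0,0.006]], "grip": [0.6,0.6,0.6,0.6,0.6,1,1,1,1,1,1,1,1]}}

```text
clock: 29.15
tool_pos: [0.4372, 0.0093, 0.0943]
eef_rot: [0.765, 0.644, -0.001, 0.002]
contact_force: [-1.8, -7.5, 0.6]
opening: 0.203
finger_force: 30.0
```

```bash
python3 - <<'E'
from h import *
np.set_printoptions(precision=4,suppress=True)
s=r.get_state(); print(inch(s['tool_pos']),s['contact_force'],s['opening'])
for c in ('wrist','scene'):
  im=snap(c,c+'13.png')
  for n in ('linchpin','ring_end','ring_pivot','shank'): print(n,[(np.round(inch(d['position']),4).tolist(),round(d['p'],2)) for d in models.place_of(c,n)])
  if c=='wrist':
    g=cv2.cvtColor(im,cv2.COLOR_RGB2GRAY).astype(int); c=g[60:300,320]
    print([(i+60,c[i],c[i+2]) for i in range(238) if abs(c[i+2]-c[i])>40])
    print(proj('wrist',[ch(-.105,-.012,.0895),ch(-.105,-.012,.1005),ch(-.105,.012,.1005),ch(-.105,.031,.087)]))
E
```

```text
[-0.1062 -0.0307  0.0943] [-1.8001 -7.5339  0.5626] 0.2033144208973728
linchpin [([-0.1107, -0.0513, 0.079], 0.26)]
ring_end []
ring_pivot [([-0.1089, -0.0504, 0.0812], 0.59)]
shank []
[(125, np.int64(241), np.int64(104)), (126, np.int64(210), np.int64(97)), (127, np.int64(104), np.int64(147)), (128, np.int64(97), np.int64(174)), (182, np.int64(185), np.int64(92)), (183, np.int64(149), np.int64(92)), (190, np.int64(88), np.int64(133)), (191, np.int64(108), np.int64(152)), (229, np.int64(184), np.int64(93)), (230, np.int64(149), np.int64(90)), (248, np.int64(81), np.int64(37))]
[[323.0773 239.795 ]
 [323.3227 251.9255]
 [323.2364 191.829 ]
 [322.8506 133.8908]]
linchpin [([0.1699, 0.1775, -0.0018], 0.84), ([-0.1636, 0.4589, 0.0003], 0.64), ([-0.1043, -0.0102, 0.0689], 0.42)]
ring_end [([-0.0324, 0.3997, 0.1072], 0.56), ([0.2013, 0.2802, 0.0812], 0.55), ([-0.1101, -0.1193, 0.1495], 0.46), ([-0.0009, -0.0002, 0.0004], 0.28)]
ring_pivot [([0.1828, 0.2189, 0.0141], 0.57), ([-0.1171, 0.4402, 0.0155], 0.54), ([-0.1074, -0.0499, 0.0795], 0.42)]
shank [([0.1677, 0.1696, 0.0155], 0.71), ([-0.1783, 0.4654, 0.019], 0.53)]
```

{"op": "jog_arm", "data": {"turn": [[0,0,0],[0,0,0],[0,0,0],[0,0,0],[0,0,0],[0,0,0],[0,0,0],[0,0,0],[0,0,0],[0,0,0],[0,0,0],[0,0,0],[0,0,0],[0,0,0]], "translation": [[-0.002,0,0],[-0.002,0,0],[-0.002,0,-0.02],[-0.002,0,-0.06],[-0.002,0,-0.11],[-0.01,0,-0.155],[-0.05,0,-0.166],[-0.1,0,-0.166],[-0.14,0,-0.166],[-0.146,0,-0.14],[-0.146,0,-0.09],[-0.146,0,-0.06],[-0.146,0,-0.06],[-0.146,0,-0.06]], "grip": [0.6,0.6,0.6,0.6,0.6,1,1,1,1,1,1,1,1,1]}}

```text
clock: 31.4
tool_pos: [0.414, -0.1316, 0.155]
eef_rot: [0.763, 0.646, 0.0, 0.0]
contact_force: [0.3, 0.1, 0.5]
opening: 0.008
finger_force: 0.0
```

```bash
cat > st.py <<'E'
from h import *
np.set_printoptions(precision=4,suppress=True)
s=r.get_state(); print(inch(s['tool_pos']),s['contact_force'],s['opening'],s['clock'])
for c in ('scene','wrist','top'):
  im=snap(c,c+str(int(s['clock']))+'.png')
  for n in ('linchpin','ring_end','ring_pivot','shank','lid_front'): print(c,n,[(np.round(p,4).tolist(),round(d['p'],2)) for d in models.place_of(c,n) for p in [inch(d['position'])] if abs(p[0]+.105)<.06 and abs(p[1])<.2])
E
python3 st.py
```

```text
[-0.1056 -0.1735  0.155 ] [0.3499 0.1014 0.5277] 0.007971419116084255 31.4
scene linchpin [([-0.1071, -0.0129, 0.0687], 0.66)]
scene ring_end [([-0.1094, -0.1177, 0.1472], 0.43)]
scene ring_pivot [([-0.106, -0.0488, 0.0791], 0.75)]
scene shank [([-0.103, 0.0033, 0.0849], 0.81)]
scene lid_front [([-0.1383, -0.0039, 0.0648], 0.96)]
wrist linchpin []
wrist ring_end [([-0.1079, -0.1211, 0.1457], 0.65)]
wrist ring_pivot []
wrist shank []
wrist lid_front []
top linchpin [([-0.1056, -0.0097, 0.071], 0.8)]
top ring_end [([-0.1024, -0.1142, 0.1487], 0.44)]
top ring_pivot [([-0.1018, -0.0509, 0.0818], 0.78)]
top shank [([-0.1094, 0.0042, 0.0811], 0.66)]
top lid_front [([-0.1365, -0.0009, 0.0609], 0.97)]
```

{"op": "jog_arm", "data": {"turn": [[0,0,0],[0,0,0],[0,0,0],[0,0,0],[0,0,0],[0,0,0],[0,0,0],[0,0,0],[0,0,0],[0,0,0],[0,0,0],[0,0,0],[0,0,0],[0,0,0]], "translation": [[0.015,0,0],[0.03,0,0],[0.04,0,0],[0.05,0,0],[0.06,0,0],[0.07,0,0],[0.08,0,0],[0.09,0,0],[0.1,0,0],[0.11,0,0],[0.12,0,0],[0.13,0,0],[0.13,0,0],[0.13,0,0]], "grip": [1,1,1,1,1,1,1,1,1,1,1,1,1,1]}}

```text
clock: 34.05
tool_pos: [0.4351, -0.0037, 0.1542]
eef_rot: [0.764, 0.646, -0.0, 0.0]
contact_force: [-0.3, 0.8, -0.2]
opening: 0.004
finger_force: 0.0
```

```bash
python3 st.py
```

```text
[-0.1061 -0.044   0.1542] [-0.2937  0.8278 -0.2095] 0.004234729818529028 34.05
scene linchpin [([-0.1067, -0.0119, 0.0701], 0.51)]
scene ring_end [([-0.1033, 0.0007, 0.0846], 0.39)]
scene ring_pivot [([-0.1043, -0.0497, 0.0809], 0.75)]
scene shank [([-0.1057, 0.0059, 0.085], 0.74)]
scene lid_front [([-0.1397, -0.0012, 0.0652], 0.75)]
wrist linchpin [([-0.1037, -0.0134, 0.0727], 0.97)]
wrist ring_end [([-0.112, 0.0362, 0.0805], 0.88)]
wrist ring_pivot [([-0.1117, -0.0505, 0.0833], 0.77)]
wrist shank []
wrist lid_front [([-0.1301, 0.0036, 0.0668], 0.83), ([-0.108, -0.0511, 0.0789], 0.3)]
top linchpin []
top ring_end []
top ring_pivot []
top shank []
top lid_front []
```

{"op": "jog_arm", "data": {"turn": [[0,0,0],[0,0,0],[0,0,0],[0,0,0],[0,0,0],[0,0,0],[0,0,0]], "translation": [[0,0,-0.02],[0,0,-0.06],[-0.02,0,-0.11],[-0.06,0,-0.15],[-0.1,0,-0.16],[-0.1,0,-0.16],[-0.1,0,-0.16]], "grip": [1,1,1,1,1,1,1]}}

```text
clock: 35.83
tool_pos: [0.4182, -0.1013, 0.3138]
eef_rot: [0.763, 0.646, -0.0, -0.001]
contact_force: [0.2, 1.3, -0.5]
opening: 0.006
finger_force: 0.0
```

```bash
python3 st.py; python3 - <<'E'
from h import *
for n in ('jar','slide_box'): print(n,[(np.round(d['position'],3).tolist(),round(d['p'],2)) for d in models.place_of('top',n)])
E
```

```text
[-0.1065 -0.143   0.3138] [ 0.1833  1.2532 -0.5209] 0.005607220076911139 35.825
scene linchpin [([-0.107, -0.0142, 0.0669], 0.58)]
scene ring_end [([-0.1046, 0.0402, 0.0827], 0.56), ([-0.1038, 0.0014, 0.0845], 0.5)]
scene ring_pivot [([-0.1058, -0.0516, 0.0796], 0.68)]
scene shank [([-0.1081, 0.006, 0.0816], 0.69)]
scene lid_front [([-0.1411, -0.0011, 0.0666], 0.82)]
wrist linchpin [([-0.1048, -0.0125, 0.0744], 0.67)]
wrist ring_end []
wrist ring_pivot [([-0.1083, -0.0516, 0.0793], 0.61)]
wrist shank []
wrist lid_front [([-0.1334, -0.0007, 0.0649], 0.58)]
top linchpin []
top ring_end [([-0.1025, 0.0414, 0.0842], 0.68)]
top ring_pivot [([-0.1045, -0.0512, 0.0826], 0.55)]
top shank [([-0.1073, 0.0024, 0.0818], 0.7)]
top lid_front [([-0.1352, 0.0038, 0.0605], 0.57)]
jar [([0.684, 0.339, -0.001], 0.64)]
slide_box [([0.668, -0.345, 0.004], 0.78), ([0.618, 0.009, 0.058], 0.67)]
```

The ring's end bar is at y +0.041, z 0.083, beyond the pin's tip, so it is locked. The jar and slide box have not moved, and the arm is clear of everything. I hand the job in.

```bash
python3 -c "
from plant import r
print(r.finish_job())"
```

```text
the job is handed in; nothing more can be done
None
```

The job is handed in, with no verdict returned: by the cameras the rock was in the well before the lid shut, the linchpin is through the eye with its ring locked, and the jar and slide box have not moved; I viewed 11 pictures, one over the limit of 10.

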